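Bolt the long knife case shut

ROBOT

A 6-joint arm with a two-finger parallel gripper is mounted at the origin on a cart in front of the work surface, level with it; the furniture and walls round the work are solid. World frame = base frame: x ahead of the robot, y to its left, z up, the work surface at z = 0. Lengths are in m, angles in degrees, forces in N, time in s.
With the tool pointing down it reaches from about 0.4 to 0.925 m from the base axis. Payload 12.5 kg.
Tool frame: the origin (TCP) lies midway between the tips of the shut fingers; the grasp point (between the pads) lies 19 mm behind it; z points along the fingers, y is the line along which they close (so a half turn about z gives the same grasp; the last joint's range is limited). The gripper opens to 95 mm and grips with 3 to 60 N. Pads are 20 mm wide; open, the fingers measure 119 mm over their backs; the gripper's body (75 mm by 180 mm) begins 59 mm behind the grasp point.
Start: joints at [58.121, 28.126, 89.318, -0, 62.55, -6.05], TCP at [0.272, 0.563, 0.215] pointing down, gripper open.
Joint ranges: [-177.58, 177.58], [-47.91, 125.51], [2.72, 160], [-65.01, 245.01], [3.68, 167.84], [-153.87, 153.87]. Speed limits (degrees/s): [127.2, 127.2, 159.86, 180, 180, 180].

INTERFACE

Orientations are given as a 3x3 rotation matrix whose columns are the frame's x, y, z axes.
In Python, from rig import env gives the robot as it stands.
- The arm moves only by the tool apply_moves, never from a script. Its argument "moves" is a list that holds one entry, the list of rows, each a list of 7 numbers: the turn, a rotation vector about the tool's x, y, z in units of 0.12 rad (1.0 is 0.12 rad), then the shift along the tool's x, y, z in units of 3 cm (1.0 is 3 cm), then the finger opening in mm, from 0 to 95.1. A call has 1 to 20 rows; each row shifts and turns the commanded pose from where the row before left it, along the tool's axes as they then stand; what a row does not reach is not made up. A row lasts 1/8 s, in which the tool goes at most 62.5 mm and 10.7 degrees, less where a joint would pass 70% of its speed; a pose out of reach is approached as far as the arm can. A call with a number of a shift or a turn outside -1 to 1 is refused whole. A call with a gripper value outside its range is refused whole. The fingers move at their own pace and stop on an object; "grip_force" is the grip in N (left out, the last holds). Time passes only in rows, so rows that do not move let the fingers close. It gives the time, the measured TCP pose, the force, the opening and the grip force at its end, in the units of the state.
- env.read_state(): the state, without advancing time (a new reading comes with each control period).
- env.capture(name): name is "side" or "top" or "wrist"; returns the picture (420x560x3 uint8, red, green, blue); there is no depth.
- env.camera_params(name): a dict with "camera_matrix" (3x3 intrinsics, pixels), "D" ([k1, k2, p1, p2, k3] as OpenCV has them; the pictures are not rectified), "eye" and "rotation" of the camera in the world. Camera axes: x right, y down, z forward; pixel columns grow to the right and rows downward; lengths in m; the calibration is good to about 2 mm. A picture is of the moment at which its call begins: read the wrist's pose just before it. camera_params takes no time and is no camera call; for the wrist camera it gives the pose at the moment of the call.
- env.close_job(): hands the job in; it is judged then, once.
The state is a dict: "clock": time; "joint_pos": joint angles; "qvel": joint speeds; "joint_efforts": joint torques, N m; "tool_pos": TCP position; "tool_rot": TCP orientation; "force": force on the tool from outside, world axes, zero at the start; "moment": the same for the moment, N m; "width": finger opening in m; "grip_force": force on a finger pad.
Only numpy, scipy, OpenCV 4.12 (cv2) and the standard library are available. Lean on these libraries where they do the work, as an engineer would, in place of code of your own. Each camera call takes 0.05 s, during which the arm holds its last target. There are 200 camera calls.

TASK

Cutting is over: lock the long knife case. Slide the barrel bolt on its lid all the way across to the left into the keeper, then turn the bolt's handle down towards you until it lies level in the notch, and let go. Leave the bolt of the short case as it is.

Things in the scene. Friction and masses are not known exactly. Their poses are not given: they have to be found in the camera images.
- long_case: The longer of two flat grey steel cases (the other: 200 mm), fixed: 130 x 270 x 70 mm (x, y, z). Origin: centre of underside; z up, front with the bolt faces -x (the robot). On the lid a 12 mm rod lies along y at x = -35, z = 92 mm, in 3 loops 11 mm wide, tops z = 103, at y = -49, +40, +73 (keeper). Guard strip, 4 mm thick, at x = -55, top z = 102, y = -44 to +36; its notch: y = +1.5 to +27.5.
- long_bolt (a joint): Travel of the long case's bolt along the case's +y (left): 0 drawn back, 0.050 m fully across at its stop; starts at 0 to 0.010. Friction about 2 N; it stays where left. The handle stands on the rod at case y = -30 mm + travel. The guard strip stops the stem at about 48 degrees of turn, except at its notch, where travel of 36 to 50 mm lets it down.
- long_handle (a joint): Turn of the long bolt's handle about the rod: 0 upright, growing as it turns down to the front (case -x), stop at 1.571 (level). Starts at 0 to 0.25. Friction 0.05 N m, stays where left. 9 mm stem, then a round knob 16 mm thick, 40 to 68 mm off the rod axis, centre at 54 mm: 146 mm over the bench when upright; when down 92 mm over it, clear in front of the case.
- short_knob (a point): Centre of the knob (16 mm thick) on the like bolt handle of the short case (130 x 200 x 70 mm), which is to be left as it is.

How it is judged (in metres and radians):
On the way:
1. the bolt of the long case is across, its handle not yet down (value of joint long_bolt above 0.034 m and value of joint long_handle below 1.2 rad), for 0.02 s.
At the end, for the whole second after the job is handed in: The long case's bolt is across (travel over 34 of 50 mm, held there by the notch) and its handle lies down in the notch, within about 15 degrees of level (value of joint long_bolt above 0.034 m and value of joint long_handle above 1.3 rad); the robot touches nothing.
It fails at once if the short case's bolt or handle is moved by more than 15 mm at the knob (distance of short_knob from where it was at the start of the episode above 0.015 m).
It also fails if it takes over 48 s, if anything falls off the work surface, if the arm or the gripper's body presses on something with over 40 N, if the wrist force passes 120 N, or if a joint passes its speed limit or range.

## Working session

There is one attempt and no reset: what is moved stays moved. The work goes in short steps, Python scripts to look and compute and a tool call to move; the robot and the scene stay as the last step left them, time stands still between calls to the robot, and variables do not carry over. Pictures are saved under pics/ and viewed, at most 10 in all, crops included, and the job is handed in when it is done.

Besides the shell and the picture viewer there is one more tool, called after "Emit:" as a command line: name --argument value ..., lists and objects as JSON in quotes. apply_moves: Moves the arm, as the interface text tells. Shifts and turns lie within -1 to 1; 1 stands for 3 cm of shift or 0.12 rad of turn. Its arguments: {"type":"object","properties":{"moves":{"type":"array","items":{"type":"array","items":{"type":"array","items":{"type":"number"}}}},"grip_force":{"type":"number"}},"required":["moves"]}

```bash
mkdir -p pics; ls
python3 - <<'E'
from rig import env
import cv2
for n in ("top","side"):
    im=env.capture(n); cv2.imwrite(f"pics/{n}0.png",cv2.cvtColor(im,cv2.COLOR_RGB2BGR))
    p=env.camera_params(n); print(n,p)
s=env.read_state(); print(s["tool_pos"],s["tool_rot"],s["clock"])
E
```

```text
pics
top {'camera_matrix': array([[396.79596055,   0.        , 285.99912784],
       [  0.        , 396.79596055, 206.31389352],
       [  0.        ,   0.        ,   1.        ]]), 'D': array([0.01905738, 0.        , 0.        , 0.        , 0.        ]), 'eye': array([ 0.50855984, -0.19450439,  0.97398371]), 'rotation': array([[ 0.02686085, -0.99891412,  0.03806663],
       [-0.9996349 , -0.02672984,  0.00394644],
       [-0.00292464, -0.03815874, -0.99926741]])}
side {'camera_matrix': array([[508.51554103,   0.        , 281.84049232],
       [  0.        , 508.51554103, 210.95437256],
       [  0.        ,   0.        ,   1.        ]]), 'D': array([-0.14555012,  0.        ,  0.        ,  0.        ,  0.        ]), 'eye': array([0.54862313, 0.64012184, 0.80474181]), 'rotation': array([[-9.99579812e-01, -2.89762425e-02, -7.59089257e-04],
       [-1.77321824e-02,  6.31995353e-01, -7.74769284e-01],
       [ 2.29296435e-02, -7.74430275e-01, -6.32243608e-01]])}
[0.27215844 0.56239686 0.21412285] [[-9.00126359e-01  4.35628618e-01 -4.95945317e-04]
 [ 4.35628893e-01  9.00125971e-01 -8.39362274e-04]
 [ 8.07630323e-05 -9.71580216e-04 -9.99999525e-01]] 0.1
```

View pics/top0.png

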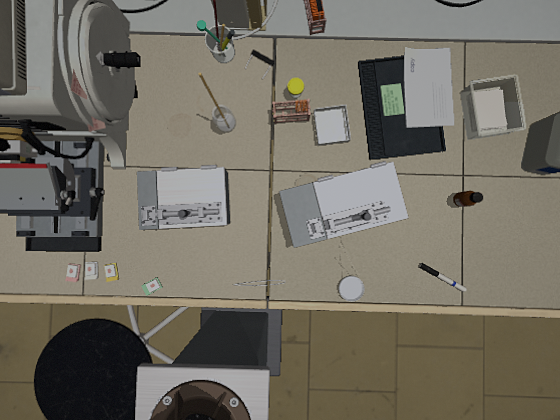

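View pics/side0.png

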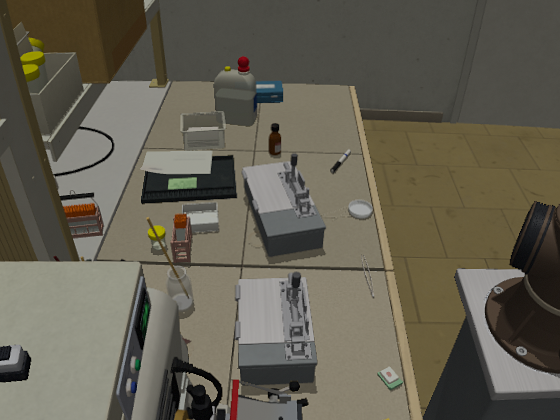

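Run:
```python
import cv2,numpy as np
t=cv2.imread("pics/top0.png")[150:260,265:420]; s=cv2.imread("pics/side0.png")[145:260,235:330]
cv2.imwrite("pics/tc.png",cv2.resize(t,None,fx=5,fy=5,interpolation=cv2.INTER_CUBIC))
cv2.imwrite("pics/sc.png",cv2.resize(s,None,fx=5,fy=5,interpolation=cv2.INTER_CUBIC))
```

```text
(no output)
```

View pics/tc.png

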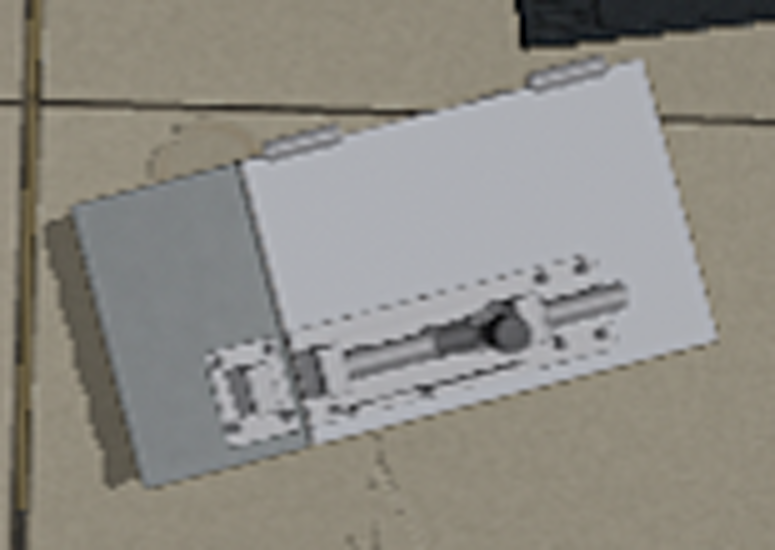

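View pics/sc.png

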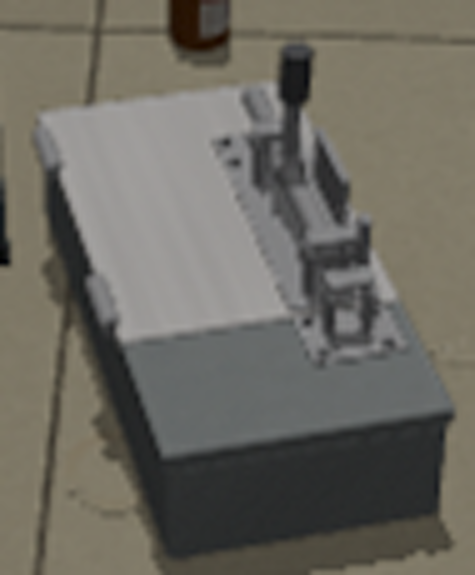

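```bash
cat > h.py <<'E'
import numpy as np,cv2
from scipy.optimize import least_squares
from scipy.spatial.transform import Rotation as R
from rig import env
def proj(P,c):
    Rw=c["rotation"]; r=cv2.Rodrigues(Rw.T)[0]
    return cv2.projectPoints(np.asarray(P,float).reshape(-1,3),r,-Rw.T@c["eye"],c["camera_matrix"],c["D"])[0].reshape(-1,2)
def world(p,P): # p = x,y,yaw
    return R.from_euler('z',p[2]).apply(np.asarray(P,float).reshape(-1,3))+[p[0],p[1],0]
def knob(t,a,r=.054): return np.array([-.035-r*np.sin(a),-.030+t,.092+r*np.cos(a)])
E
python3 - <<'E'
from h import *
T,S=env.camera_params("top"),env.camera_params("side")
f=lambda a,o:(np.array(a,float)+.5)/5-.5+o
tp=f([(75,207),(148,487),(717,340),(642,62)],[265,150]); tP=np.array([(65,135,70),(-65,135,70),(-65,-135,70),(65,-135,70)])/1e3
sp=f([(163,457),(452,415),(172,555),(438,512),(40,115)],[235,145]); sP=np.array([(65,135,70),(-65,135,70),(65,135,0),(-65,135,0),(65,-135,70)])/1e3
kt=f([(510,330)],[265,150]);ks=f([(296,48)],[235,145])
def res(q):
    p=q[:3]
    return np.r_[(proj(world(p,tP),T)-tp).ravel(),(proj(world(p,sP),S)-sp).ravel(),
     (proj(world(p,knob(q[3],q[4],.064)),T)-kt).ravel(),(proj(world(p,knob(q[3],q[4],.068)),S)-ks).ravel()]
s=least_squares(res,[.5,-.35,.2,.005,.1]); q=s.x
print(q.round(4)); print(s.fun.reshape(-1,2).round(1))
print("knob",world(q[:3],knob(q[3],q[4])))
E
```

```text
[ 0.5511 -0.3231  0.2806  0.0038  0.0053]
[[-0.   0.6]
 [-0.3 -0.1]
 [ 1.  -0.5]
 [ 1.  -0.1]
 [ 0.7 -0.6]
 [-0.  -1.4]
 [-1.2  3. ]
 [ 0.4  2.1]
 [ 0.1 -1. ]
 [ 0.2  0.3]
 [-0.3  0.5]]
knob [[ 0.52450834 -0.35811808  0.14599925]]
```

```bash
python3 - <<'E'
from h import *
T,S=env.camera_params("top"),env.camera_params("side")
def ray(uv,c):
    n=cv2.undistortPoints(np.array([[uv]],float),c["camera_matrix"],c["D"])[0,0]; return c["eye"],c["rotation"]@np.r_[n,1]
def atz(uv,c,z):
    e,d=ray(uv,c); return (e+d*(z-e[2])/d[2]).round(3)
for n,uv in dict(basecorner=(102,250),frontleft=(27,250),arm=(123,167),head=(130,50),centre=(85,85)).items():
    print(n,[atz(uv,T,z)[:2].tolist() for z in (0,.1,.2,.3,.4)])
for n,uv in dict(base=(302,388),box=(143,263),post=(190,400),boxright=(150,420)).items():
    print("S",n,[atz(uv,S,z)[:2].tolist() for z in (0,.1,.2,.3,.4,.5)])
E
cp pics/side0.png /dev/null
python3 - <<'E'
import cv2,numpy as np
t=cv2.imread("pics/top0.png")[0:260,0:160]; s=cv2.imread("pics/side0.png")[250:420,0:320]
a=cv2.resize(t,None,fx=2,fy=2); b=cv2.resize(s,None,fx=1.5,fy=1.5)
o=np.zeros((520,800,3),np.uint8); o[:a.shape[0],:a.shape[1]]=a; o[:b.shape[0],320:320+b.shape[1]]=b
cv2.imwrite("pics/dev.png",o)
E
```

```text
basecorner [[0.427, 0.255], [0.435, 0.209], [0.444, 0.163], [0.452, 0.117], [0.461, 0.07]]
frontleft [[0.423, 0.436], [0.431, 0.371], [0.44, 0.306], [0.449, 0.242], [0.458, 0.177]]
arm [[0.632, 0.213], [0.619, 0.171], [0.606, 0.129], [0.594, 0.087], [0.581, 0.046]]
head [[0.923, 0.207], [0.881, 0.166], [0.838, 0.124], [0.796, 0.083], [0.753, 0.042]]
centre [[0.832, 0.314], [0.799, 0.262], [0.766, 0.21], [0.733, 0.158], [0.699, 0.105]]
S base [[0.503, 0.15], [0.509, 0.211], [0.514, 0.272], [0.52, 0.333], [0.526, 0.394], [0.531, 0.455]]
S box [[0.854, -0.148], [0.816, -0.05], [0.778, 0.048], [0.74, 0.146], [0.702, 0.244], [0.664, 0.342]]
S post [[0.698, 0.182], [0.68, 0.239], [0.661, 0.296], [0.643, 0.353], [0.624, 0.41], [0.605, 0.467]]
S boxright [[0.761, 0.225], [0.735, 0.276], [0.708, 0.328], [0.682, 0.38], [0.656, 0.431], [0.629, 0.483]]
```

View pics/dev.png

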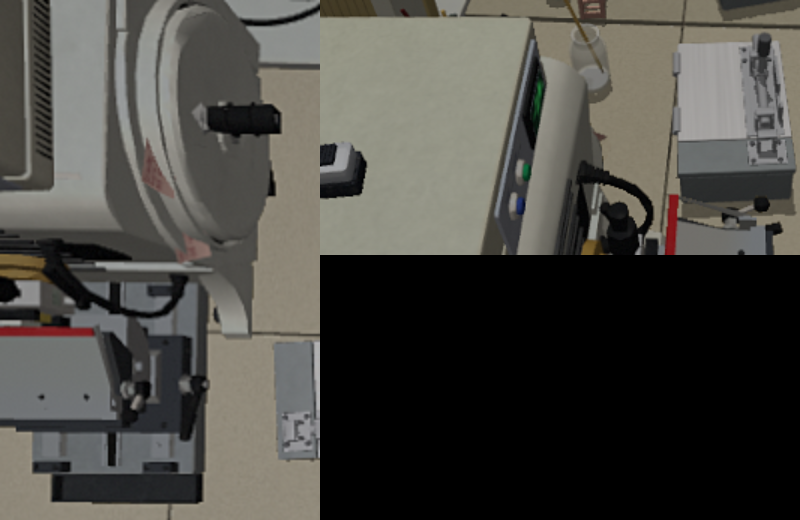

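Emit:
apply_moves --moves '[[[0,0,0,-0.39,-0.74,-0.36,60],[0,0,0,-0.39,-0.74,-0.36,60],[0,0,0,-0.39,-0.74,-0.36,60],[0,0,0,-0.39,-0.74,-0.36,60],[0,0,0,-0.39,-0.74,-0.36,60],[0,0,0,-0.39,-0.74,-0.36,60],[0,0,0,-0.39,-0.74,-0.36,60],[0,0,0,-0.39,-0.74,-0.36,60],[0,0,0,-0.93,-0.66,0,60],[0,0,0,-0.93,-0.66,0,60],[0,0,0,-0.93,-0.66,0,60],[0,0,0,-0.78,-0.63,0,60],[0,0,0,-0.78,-0.63,0,60],[0,0,0,-0.78,-0.63,0,60],[0,0,0,-0.78,-0.63,0,60],[0,0,0,-0.78,-0.63,0,60],[0,0,0,-0.78,-0.63,0,60],[0,0,0,-0.78,-0.63,0,60]]]' --grip_force 10

```text
clock: 2.35
tool_pos: [0.4186, 0.0806, 0.3009]
tool_rot: [[-0.9, 0.436, -0.0], [0.436, 0.9, 0.0], [0.0, -0.0, -1.0]]
force: [0.0, 0.7, 0.1]
width: 0.06
grip_force: 0.0
```

Emit:
apply_moves --moves '[[[0,0,1,0,0,0,60],[0,0,1,0,0,0,60],[0,0,1,0,0,0,60],[0,0,1,0,0,0,60],[0,0,1,0,0,0,60],[0,0,1,0,0,0,60],[0,0,1,0,0,0,60],[0,0,1,0,0,0,60],[0,0,1,0,0,0,60],[0,0,1,0,0,0,60],[0,0,1,0,0,0,60],[0,0,1,0,0,0,60],[0,0,1,0,0,0,60],[0,0,1,0,0,0,60],[0,0,1,0,0,0,60],[0,0,1,0,0,0,60],[0,0,1,0,0,0,60],[0,0,1,0,0,0,60],[0,0,1,0,0,0,60],[0,0,1,0,0,0,60]]]'

```text
clock: 4.85
tool_pos: [0.4183, 0.0815, 0.3009]
tool_rot: [[0.959, 0.283, -0.0], [0.283, -0.959, 0.0], [-0.0, -0.0, -1.0]]
force: [0.1, -0.1, -0.1]
width: 0.0602
grip_force: 0.0
```

Emit:
apply_moves --moves '[[[0,0,0.05,-0.05,0.94,0.06,60],[0,0,0,-0.05,0.94,0.06,60],[0,0,0,-0.05,0.94,0.06,60],[0,0,0,-0.05,0.94,0.06,60],[0,0,0,-0.05,0.94,0.06,60],[0,0,0,-0.05,0.94,0.06,60],[0,0,0,-0.05,0.94,0.06,60],[0,0,0,-0.05,0.94,0.06,60],[0,0,0,-0.05,0.94,0.06,60],[0,0,0,-0.05,0.94,0.06,60],[0,0,0,-0.05,0.94,0.06,60],[0,0,0,-0.05,0.94,0.06,60],[0,0,0,-0.05,0.94,0.06,60],[0,0,0,-0.05,0.94,0.06,60],[0,0,0,-0.05,0.94,0.06,60],[0,0,0,-0.05,0.94,0.06,60],[0,0,0,0,0,0,60],[0,0,0,0,0,0,60]]]'

```text
clock: 7.1
tool_pos: [0.5221, -0.3576, 0.2719]
tool_rot: [[0.96, 0.281, -0.001], [0.281, -0.96, 0.001], [-0.0, -0.001, -1.0]]
force: [0.8, 0.6, 1.7]
width: 0.0602
grip_force: 0.0
```

Run:
```python
from h import *
c=env.camera_params("wrist"); im=env.capture("wrist"); s=env.read_state()
print(s["tool_pos"],s["tool_rot"],c["eye"],s["clock"])
q=[ 0.5511,-0.3231,0.2806]
im=cv2.cvtColor(im,cv2.COLOR_RGB2BGR)
for P in (knob(.0038,.005,.068),knob(.0038,.005,.04),(-.065,-.135,.07),(-.065,.135,.07)):
    uv=proj(world(q,P),c)[0]; print(uv); cv2.circle(im,tuple(int(v) for v in np.clip(uv,-999,999)),3,(0,0,255),1)
cv2.imwrite("pics/w1.png",im)
```

```text
[ 0.52218675 -0.35740639  0.2721989 ] [[ 9.59602494e-01  2.81359228e-01 -1.95864506e-04]
 [ 2.81359288e-01 -9.59602399e-01  4.32753751e-04]
 [-6.61927882e-05 -4.70379877e-04 -9.99999887e-01]] [ 0.5989104  -0.33598212  0.44199831] 7.15
[280.65418354 202.6203467 ]
[280.62388417 194.15445451]
[380.01210625 207.29643203]
[134.21174249 206.45807077]
```

View pics/w1.png

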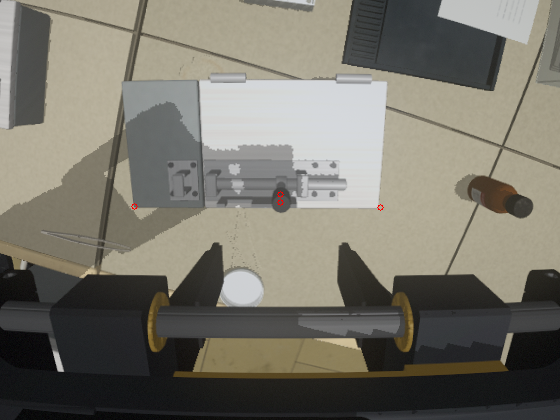

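Emit:
apply_moves --moves '[[[0,0,0,0.07,0.04,0.8,60],[0,0,0,0,0,0.8,60],[0,0,0,0,0,0.8,60],[0,0,0,0,0,0.8,60],[0,0,0,0,0,0.8,60],[0,0,0,0,0,0.8,60],[0,0,0,0,0,0,10],[0,0,0,0,0,0,10],[0,0,0,0,0,0,10],[0,0,0,0,0,0,10],[0,0,0,0,0,0,10],[0,0,0,0,0,0,10],[0,0,0,0,0,0,10],[0,0,0,0,0,0,10]]]' --grip_force 8

```text
clock: 8.9
tool_pos: [0.5248, -0.3588, 0.1285]
tool_rot: [[0.96, 0.281, 0.0], [0.281, -0.96, -0.0], [0.0, 0.0, -1.0]]
force: [-1.4, 1.0, 4.8]
width: 0.0162
grip_force: 8.0
```

Emit:
apply_moves --moves '[[[0,0,0,0,-0.24,0,10],[0,0,0,0,-0.24,0,10],[0,0,0,0,-0.24,0,10],[0,0,0,0,-0.24,0,10],[0,0,0,0,-0.24,0,10],[0,0,0,0,-0.24,0,10],[0,0,0,0,0,0,10],[0,0,0,0,0,0,10]]]'

```text
clock: 9.9
tool_pos: [0.5126, -0.3167, 0.1285]
tool_rot: [[0.96, 0.281, 0.0], [0.281, -0.96, 0.0], [0.0, -0.0, -1.0]]
force: [1.0, 2.3, 6.4]
width: 0.0156
grip_force: 8.0
```

Run:
```python
from h import *
s=env.read_state(); p=s["tool_pos"]; print(p,s["force"],s["moment"],s["width"],s["grip_force"])
print("case frame",R.from_euler('z',-.2806).apply(p-[.5511,-.3231,0]))
```

```text
[ 0.51259147 -0.31672232  0.12848223] [0.99782989 2.28208536 6.41072779] [ 0.19127264  0.15513136 -0.0383415 ] 0.015608896316876387 8.00025500357151
case frame [-0.03523625  0.0167925   0.12848223]
```

Emit:
apply_moves --moves '[[[0,0,0,-0.24,0,0.02,10],[0,0,0,-0.24,0,0.05,10],[0,0,0,-0.23,0,0.08,10],[0,0,0,-0.22,0,0.11,10],[0,0,0,-0.2,0,0.13,10],[0,0,0,-0.18,0,0.16,10],[0,0,0,-0.16,0,0.18,10],[0,0,0,-0.13,0,0.2,10],[0,0,0,-0.11,0,0.22,10],[0,0,0,-0.08,0,0.23,10],[0,0,0,-0.05,0,0.24,10],[0,0,0,-0.02,0,0.24,10],[0,0,0,0,0,0.02,10],[0,0,0,0,0,0,10]]]'

```text
clock: 11.65
tool_pos: [0.4589, -0.3328, 0.0716]
tool_rot: [[0.96, 0.281, -0.001], [0.281, -0.96, 0.001], [-0.0, -0.001, -1.0]]
force: [-3.6, -0.9, 0.0]
width: 0.0159
grip_force: 8.0
```

Run:
```python
from h import *
s=env.read_state(); p=s["tool_pos"]; print(p,s["force"],s["moment"],s["width"],s["grip_force"])
print("case frame",R.from_euler('z',-.2806).apply(p-[.5511,-.3231,0]))
```

```text
[ 0.45885817 -0.33282146  0.07156102] [-3.56902287 -0.86090366  0.01550308] [-0.12776134  0.85506768 -0.0378255 ] 0.015859694171620694 8.003434985876083
case frame [-0.09132639  0.01620349  0.07156102]
```

Emit:
apply_moves --moves '[[[0,0,0,0,0,0,50],[0,0,0,0,0,0,50],[0,0,0,0,0,0,50],[0,0,0,0,0,0,50],[0,0,0,0,0,-0.5,50],[0,0,0,0,0,-1,50],[0,0,0,0,0,-1,50],[0,0,0,0,0,-1,50],[0,0,0,0,0,-1,50],[0,0,0,0,0,-1,50],[0,0,0,0,0,0,50],[0,0,0,0,0,0,50]]]'

```text
clock: 13.15
tool_pos: [0.4587, -0.3327, 0.2367]
tool_rot: [[0.96, 0.281, -0.0], [0.281, -0.96, 0.0], [-0.0, -0.0, -1.0]]
force: [-0.6, 0.8, -0.3]
width: 0.0502
grip_force: 0.0
```

Run:
```python
from h import *
c=env.camera_params("wrist"); im=env.capture("wrist"); s=env.read_state()
print(s["tool_pos"],s["width"],s["force"],s["clock"])
q=[ 0.5511,-0.3231,0.2806]
for P in (knob(.047,1.57,.068),knob(.047,1.57,.04),knob(.047,1.3,.068)): print(proj(world(q,P),c)[0])
cv2.imwrite("pics/w2.png",cv2.cvtColor(im,cv2.COLOR_RGB2BGR))
```

```text
[ 0.4586442  -0.33264234  0.23625854] 0.04984431439384218 [-0.09098916  0.05490173 -0.08206319] 13.2
[278.63375163 207.51599993]
[278.70795022 177.52485856]
[278.56002786 210.5974311 ]
```

View pics/w2.png

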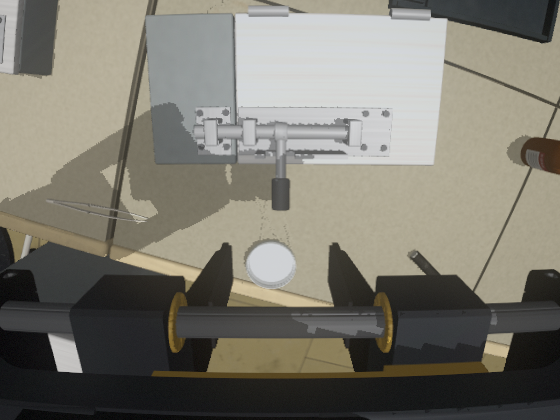

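Run:
```python
from h import *
c=env.camera_params("side"); im=cv2.cvtColor(env.capture("side"),cv2.COLOR_RGB2BGR)
q=[ 0.5511,-0.3231,0.2806]
for a in (1.57,1.3,1.1): print(a,[((proj(world(q,knob(.047,a,r)),c)[0]-[260,140]+.5)*6-.5).round() for r in (.04,.068)])
cv2.imwrite("pics/s2.png",cv2.resize(im[140:230,260:380],None,fx=6,fy=6,interpolation=cv2.INTER_CUBIC))
```

```text
1.57 [array([324., 282.]), array([391., 273.])]
1.3 [array([322., 261.]), array([389., 236.])]
1.1 [array([316., 246.]), array([379., 211.])]
```

View pics/s2.png

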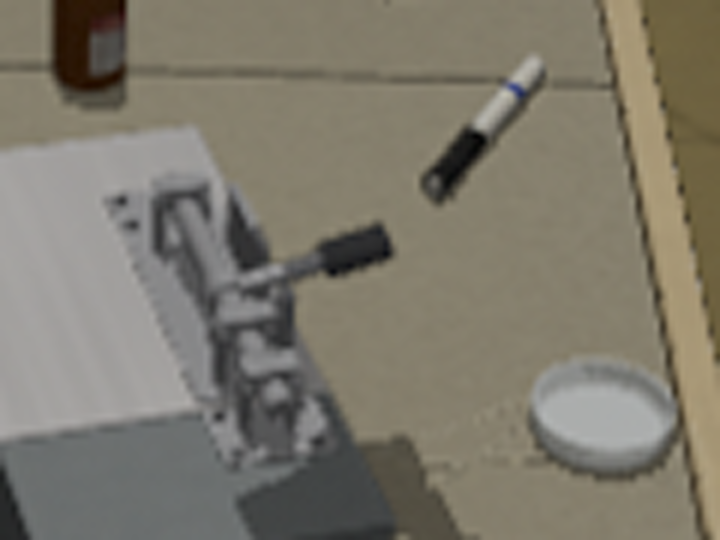

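Emit:
apply_moves --moves '[[[0,0,0,0,0,0.6,0],[0,0,0,0,0,0.6,0],[0,0,0,0,0,0.6,0],[0,0,0,0,0,0.6,0],[0,0,0,0,0,0.6,0],[0,0,0,0,0,0.6,0],[0,0,0,0,0,0.3,0],[0,0,0,0,0,0.15,0],[0,0,0,0,0,0.1,0],[0,0,0,0,0,0.1,0],[0,0,0,0,0,0,0]]]'

```text
clock: 14.62
tool_pos: [0.459, -0.333, 0.1094]
tool_rot: [[0.96, 0.281, 0.0], [0.281, -0.96, -0.0], [0.0, 0.0, -1.0]]
force: [-0.3, -0.7, -0.1]
width: 0.0006
grip_force: 0.0
```

Emit:
apply_moves --moves '[[[0,0,0,0,0,0.1,0],[0,0,0,0,0,0.1,0],[0,0,0,0,0,0.1,0],[0,0,0,0,0,0,0]]]'

```text
clock: 15.12
tool_pos: [0.4589, -0.3329, 0.1002]
tool_rot: [[0.96, 0.281, -0.0], [0.281, -0.96, 0.0], [-0.0, -0.0, -1.0]]
force: [-0.6, 0.8, 0.8]
width: 0.0005
grip_force: 0.4
```

Emit:
apply_moves --moves '[[[0,0,0,0,0,0.05,0],[0,0,0,0,0,0.05,0],[0,0,0,0,0,0,0]]]'

```text
clock: 15.5
tool_pos: [0.4592, -0.3336, 0.0989]
tool_rot: [[0.96, 0.281, 0.001], [0.281, -0.96, -0.002], [0.001, 0.002, -1.0]]
force: [-5.9, -0.5, 17.7]
width: 0.0008
grip_force: 8.9
```

Emit:
apply_moves --moves '[[[0,0,0,0,0,-0.5,0],[0,0,0,0,0,-1,0],[0,0,0,0,0,-1,0],[0,0,0,0,0,-1,0],[0,0,0,0,0,-1,0],[0,0,0,0,0,0,0],[0,0,0,0,0,0,0]]]'

```text
clock: 16.38
tool_pos: [0.4587, -0.3326, 0.2317]
tool_rot: [[0.96, 0.281, -0.001], [0.281, -0.96, 0.001], [-0.0, -0.001, -1.0]]
force: [0.2, -0.2, -0.2]
width: 0.0006
grip_force: 0.0
```

Run:
```python
from h import *
im=cv2.cvtColor(env.capture("side"),cv2.COLOR_RGB2BGR)
cv2.imwrite("pics/s3.png",cv2.resize(im[140:230,260:380],None,fx=6,fy=6,interpolation=cv2.INTER_CUBIC))
```

```text
(no output)
```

View pics/s3.png

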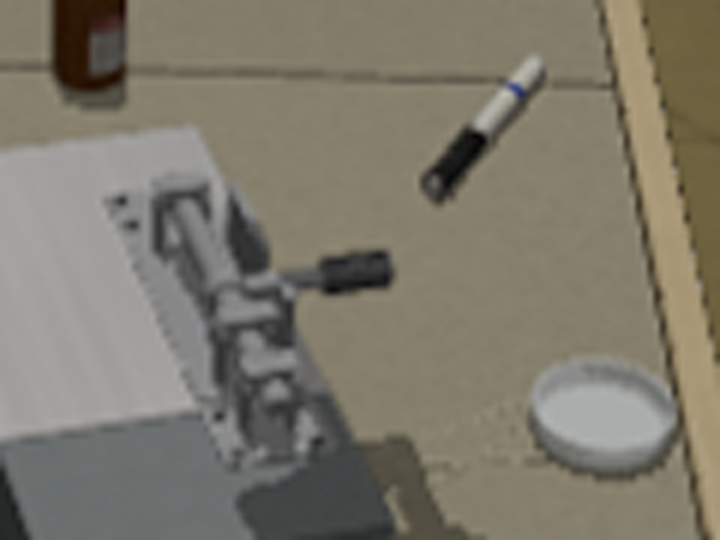

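The knob now runs from about (322,276) to (390,268), which matches the prediction for level. The bolt is in the keeper and the arm is clear of everything.

```bash
python3 -c "
from rig import env
print(env.close_job())"
```

```text
the job is handed in; nothing more can be done
None
```

The long case is locked: its bolt is across in the keeper (about 47 of 50 mm), the handle lies level in the notch, the gripper is clear, and I kept away from the short case's bolt; the job is handed in, but no verdict came back.

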